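# Fold the yellow sample box and store it in its case

## Robot

A 6-joint arm with a two-finger parallel gripper is mounted at the origin on the work surface. World frame = base frame: x ahead of the robot, y to its left, z up, the work surface at z = 0. Lengths are in m, angles in rad, forces in N, time in s.
With the tool pointing down it reaches from about 0.425 to 0.95 m from the base axis. Payload 14.7 kg.
Tool frame: the origin (TCP) lies midway between the tips of the shut fingers; the grasp point (between the pads) lies 19 mm behind it (manip.grasp_offset is the distance from the TCP to the grasp point, in m); z points along the fingers, x is the direction in which the jaws open and shut, and the axes are right-handed (so a half turn about z gives the same grasp; the last joint's range is limited). The gripper opens to 85 mm and grips with 20 to 120 N. Pads are 22 mm wide; open, the fingers measure 114 mm over their backs; the gripper's body (76 mm by 85 mm) begins 54 mm behind the grasp point. The pads swing forward as they close: fully open they stand 13 mm farther back than shut.
Start: joints at [-1.199, 0.48, 1.596, -0, 1.065, -0.047], TCP at [0.264, -0.594, 0.231] pointing down, gripper open.
Joint ranges: [-2.75, 2.75], [-0.82, 2.05], [0.23, 2.67], [-1.56, 4.7], [0.09, 2.69], [-2.92, 2.92]. Speed limits (rad/s): [1.89, 1.89, 2.39, 3.01, 3.01, 3.01].

## Interface

Orientations are given as a unit quaternion [x, y, z, w].
In Python, from cell import telemetry, camera, order, manip gives the robot as it stands.
- The arm moves only by the shell command python3 -m creep 'ROWS' [FORCE]. ROWS is JSON, a list of rows, each a list of 7 numbers: the shift along the tool's x, y, z in units of 15 cm (1.0 is 15 cm), then the turn, a rotation vector about the tool's x, y, z in units of pi/4 rad (1.0 is pi/4 rad), then the closure, from -1 (fully open) to 1 (shut), so that 0 is half open. In form: [[tx, ty, tz, wx, wy, wz, grip], ...]. A call has 1 to 20 rows; each row is the pose to reach, as a shift and turn from the pose commanded when the call began, along the tool's axes at that moment; what a row does not reach only later rows make up. A row lasts 1/12 s, in which the tool goes at most 41.7 mm and 7.16 degrees, less where a joint would pass 70% of its speed; a pose out of reach is approached as far as the arm can. A call with a number of a shift or a turn outside -1 to 1 is refused whole. A call with a gripper value outside its range is refused whole. The fingers move at their own pace and stop on an object; FORCE is the grip in N (left out, the last holds). Time passes only in rows, so rows that repeat a pose let the fingers close. It gives the time, the measured TCP pose, the force and the opening at its end, in the units of the state.
- telemetry.get_obs(): the state, without advancing time (a new reading comes with each control period).
- camera(name): name is "scene" or "side" or "wrist"; returns a dict with "frame" (420x560x3 uint8, blue, green, red), "fx", "fy", "cx", "cy" (pixels), "world_from_camera" (4x4, takes a point from camera to world coordinates). Camera axes: x right, y up, looking along -z (the intrinsics and any distortion apply to the point x, -y, -z); pixel columns grow to the right and rows downward; lengths in m; the calibration is good to about 2 mm. A picture is of the moment at which its call begins. There is no depth.
- order.job_done(): hands the job in, once; it reports no verdict.
The state is a dict: "time_s": time; "q": joint angles; "qd": joint speeds; "tau": joint torques, N m; "tcp_pos": TCP position; "orientation": TCP orientation; "force": force on the tool from outside, world axes, zero at the start; "torque": the same for the moment, N m; "opening": finger opening in m.
Only numpy, scipy, OpenCV 4.12 (cv2) and the standard library are available. Lean on these libraries where they do the work, as an engineer would, in place of code of your own. Each camera call takes 0.05 s, during which the arm holds its last target.

## Task

Fold the lid of the yellow hinged sample box fully shut, then pick the box up and lower it all the way into the yellow-marked aluminium case, flat on the case's floor, before letting go. Leave the green sample box where it stands: it is still being filled.

Things in the scene. Friction and masses are not known exactly. Their poses are not given: they have to be found in the camera images.
- yellow_box: loose open yellow box, 240 g: tray 80 (x) by 54 (y) by 34 mm high, 46 high with lid shut. Origin: centre of underside, z up. Hinge axis along y at x = +40, z = 34 mm (side away from robot at yaw 0). Grip it by the flat sides y = +-27 mm. Starts on the table, yaw within 0.4 rad of 0; slides under a push of about 1 N
- yellow_lid (a joint): lid angle, rad: 0 shut flat, 1.57 upright, more leans back beyond the hinge side (box x+), stop at 2.5. Slab 80 mm from hinge axis to free end, 50 wide, 12 thick (all outside the axis: on top when shut, on the back when open). Stiff hinge (0.03 N m): stays where left, so push it from behind, over and down flat. Starts at 1.9 to 2.25; open, the box will not fit the case
- yellow_case: fixed aluminium case with yellow floor and wall tops (green-marked twin nearby). Origin: centre of underside, on the table; inner floor 4 mm above it. End walls across x 55 mm high, 100 mm apart inside; sides open but for lips 12 mm high, 74 mm apart inside (fingers fit above them). Box goes in with its x along the case's x, either way round. Yaw within 0.25 rad of 0
- green_box: loose green sample box of the same shape, also open: leave it where it stands. Origin: centre of its underside
Mind the look-alikes: they are no part of the job. Leave any pink or red look-alike of the yellow_case alone.

How it is judged:
On the way, in this order (a step that is already met when the one before it is completed fails the run):
1. the yellow box's lid is folded shut while the box is still outside the case (value of joint yellow_lid below 0.17 rad and horizontal distance between yellow_box and yellow_case above 0.06 m), for 0.1 s.
2. the fingers lower the box down to the floor of the yellow case (horizontal distance between yellow_box and yellow_case below 0.02 m and z of yellow_box in the frame of yellow_case below 0.018 m and contact force between the fingers and yellow_box above 0.3 N), for 0.1 s.
At the end, for the whole second after the job is handed in: Yellow box released, at rest, upright within 0.1 rad, underside at most 5 mm above the yellow case's inner floor, centred in it within 20 mm, its x along the case's x within 0.26 rad, lid shut within 0.17 rad; the green box never moved more than 30 mm (value of joint yellow_lid below 0.17 rad and horizontal distance between yellow_box and yellow_case below 0.02 m and z of yellow_box in the frame of yellow_case below 0.009 m and angle between yellow_box's own z axis and vertical below 0.1 rad and angle between the x axis of yellow_box and the x axis of yellow_case, either way round below 0.26 rad and linear speed of yellow_box below 0.02 m/s); the robot touches nothing.
It fails at once if the green box is moved more than 30 mm (distance of green_box from where it was at the start of the episode above 0.03 m).
It also fails if it takes over 54 s, if anything falls off the work surface, if the arm or the gripper's body presses on something with over 40 N, if the wrist force passes 120 N, or if a joint passes its speed limit or range.

## Working session

There is one attempt and no reset: what is moved stays moved. The work goes in short steps, Python scripts to look and compute and a shell command to move; the robot and the scene stay as the last step left them, time stands still between calls to the robot, and variables do not carry over. Pictures are saved under pics/ and viewed, and the job is handed in when it is done.

```bash
ls; mkdir -p pics; python3 - <<'E'
from cell import telemetry,camera,order,manip
import cv2
print(telemetry.get_obs()); print(manip.grasp_offset)
for n in ["scene","side","wrist"]:
    c=camera(n); cv2.imwrite(f"pics/{n}0.png",c["frame"]); print(n,c["fx"],c["fy"],c["cx"],c["cy"],c["world_from_camera"],[k for k in c])
E
```

```text
pics
{'time_s': 0.0, 'q': array([-1.19858056e+00,  4.80818825e-01,  1.59686280e+00,  6.04415869e-06,
        1.06509599e+00, -4.66241369e-02]), 'qd': array([-7.38679801e-04, -4.28963216e-04,  8.00067457e-04, -5.34763005e-04,
        6.11500049e-04,  9.12147622e-05]), 'tau': array([-4.23536039e-03, -9.50657272e+01, -4.30163562e+01, -5.87783743e-04,
        1.24633251e-02,  4.88317346e-05]), 'tcp_pos': array([ 0.26421501, -0.59343486,  0.23068496]), 'orientation': array([ 8.38658970e-01, -5.44656571e-01, -4.79766843e-04, -3.47651644e-04]), 'force': array([0.01213253, 0.70309801, 0.00614689]), 'torque': array([-0.01570027, -0.04837649, -0.04185541]), 'opening': 0.08564707154440761}
0.0187
scene 433.1721764782378 433.1721764782378 277.8902578856708 204.66324156292566 [[-0.65594269 -0.59286659  0.46717061  0.88706337]
 [ 0.75476158 -0.50811678  0.4149124   0.35146094]
 [-0.00861048  0.62476119  0.78076841  0.70287544]
 [ 0.          0.          0.          1.        ]] ['frame', 'fx', 'fy', 'cx', 'cy', 'world_from_camera']
side 388.69435324809905 388.69435324809905 280.6010069143037 214.9897263849894 [[ 0.99527516  0.05952731 -0.07670635  0.45812846]
 [-0.0960487   0.71926172 -0.68806774 -0.53678454]
 [ 0.01421312  0.69218428  0.72158084  0.62716084]
 [ 0.          0.          0.          1.        ]] ['frame', 'fx', 'fy', 'cx', 'cy', 'world_from_camera']
wrist 357.27423454604576 357.27423454604576 278.0749050026921 212.15333235844173 [[ 4.06411516e-01  8.71417252e-01  2.74702846e-01  3.33795518e-01]
 [-9.13690134e-01  3.87654257e-01  1.22043093e-01 -5.62862237e-01]
 [-1.39270523e-04 -3.00592998e-01  9.53752499e-01  3.73773125e-01]
 [ 0.00000000e+00  0.00000000e+00  0.00000000e+00  1.00000000e+00]] ['frame', 'fx', 'fy', 'cx', 'cy', 'world_from_camera']
```

View pics/scene0.png

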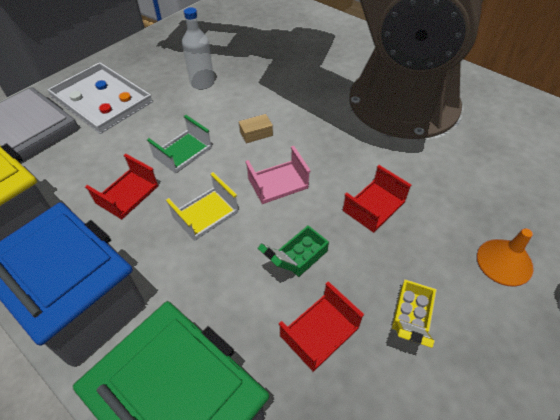

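View pics/side0.png

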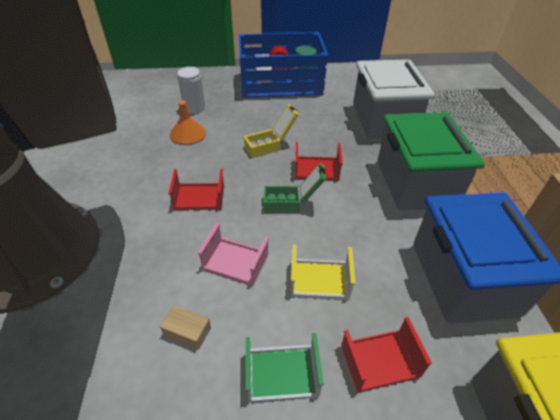

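View pics/wrist0.png

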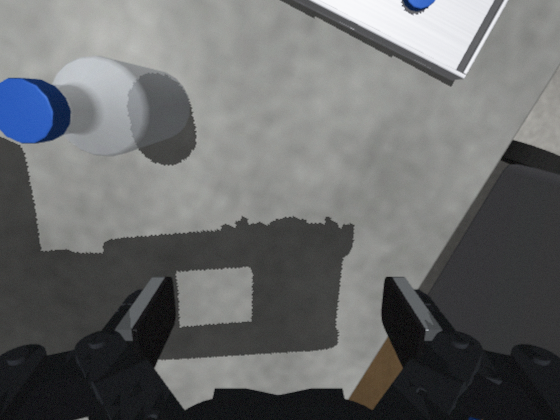

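In scene: yellow box at (415,310), aluminium yellow case at (203,207), green box at (303,250) and green twin case at (183,145). The red and pink cases are look-alikes. I'll check the yellow pair in enlarged crops.

```bash
python3 - <<'E'
import cv2,numpy as np
s=cv2.imread("pics/scene0.png"); d=cv2.imread("pics/side0.png")
def crop(im,x,y,w,h,k): return cv2.resize(im[y:y+h,x:x+w],None,fx=k,fy=k,interpolation=cv2.INTER_CUBIC)
a=crop(s,380,265,80,100,5);b=crop(d,230,90,80,100,5)
cv2.imwrite("pics/box.png",np.hstack([a[:500],b[:500]]))
a=crop(s,155,165,95,80,4);b=crop(d,275,230,95,80,4)
cv2.imwrite("pics/case.png",np.hstack([a,b]))
E
```

```text
(no output)
```

View pics/box.png

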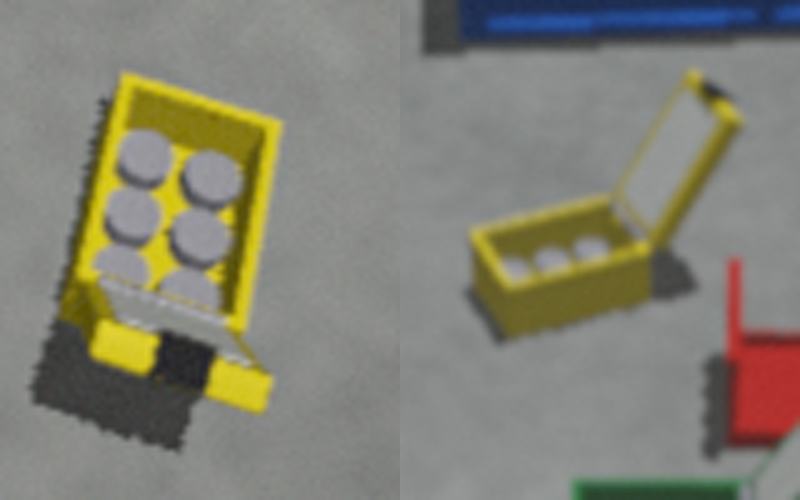

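View pics/case.png

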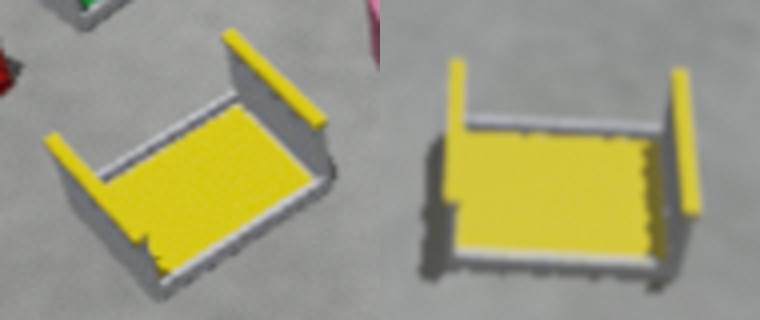

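Box, lid and case are confirmed: the yellow floor with grey aluminium walls, and an open yellow box with its lid leaning back. Next I'll fit poses to corner pixels from both cameras.

```bash
cat > h.py <<'E'
import numpy as np, pickle
from scipy.optimize import least_squares
def proj(c,P):
    T=np.linalg.inv(c["world_from_camera"]); p=T[:3,:3]@np.asarray(P)+T[:3,3]
    return np.array([c["cx"]+c["fx"]*p[0]/-p[2], c["cy"]-c["fy"]*p[1]/-p[2]])
def W(x,y,yaw,p):
    c,s=np.cos(yaw),np.sin(yaw); return np.array([x+c*p[0]-s*p[1],y+s*p[0]+c*p[1],p[2]])
def lid(th,u,v,t): # u along lid, v = y, t outward
    return [.04-u*np.cos(th)+t*np.sin(th), v, .034+u*np.sin(th)+t*np.cos(th)]
E
python3 - <<'E'
from h import *
from cell import camera
C={n:{k:v for k,v in camera(n).items() if k!="frame"} for n in("scene","side")}
pickle.dump(C,open("C.pkl","wb"))
def s(u,v): return "scene",380+(u+.5)/5-.5,265+(v+.5)/5-.5
def d(u,v): return "side",230+(u+.5)/5-.5,90+(v+.5)/5-.5
obs=[(s(122,75),(-.04,-.027,.034)),(s(283,122),(-.04,.027,.034)),
(d(72,235),(-.04,.027,.034)),(d(113,290),(-.04,-.027,.034)),(d(250,245),(.04,-.027,.034)),(d(108,338),(-.04,-.027,0)),(d(250,298),(.04,-.027,0)),
(s(100,320),(.08,-.025,0,1)),(s(272,375),(.08,.025,0,1)),(s(90,355),(.08,-.025,.012,1)),(s(268,412),(.08,.025,.012,1)),
(d(292,72),(.08,.025,0,1)),(d(342,122),(.08,-.025,.012,1)),(d(325,120),(.08,-.025,0,1))]
def f(q):
    r=[]
    for (n,u,v),p in obs:
        pp=p if len(p)==3 else lid(q[3],*p[:3])
        r.append(proj(C[n],W(*q[:3],pp))-[u,v])
    return np.ravel(r)
R=least_squares(f,[.7,.1,0,2.0],loss="soft_l1"); print("box",R.x); print(f(R.x).reshape(-1,2).round(1).tolist())
def s(u,v): return "scene",155+(u+.5)/4-.5,165+(v+.5)/4-.5
def d(u,v): return "side",275+(u+.5)/4-.5,230+(v+.5)/4-.5
o2=[(s(52,136),1,-1),(s(146,240),1,1),(s(230,32),-1,-1),(s(324,124),-1,1),(d(77,60),-1,1),(d(69,200),-1,-1),(d(300,70),1,1),(d(312,212),1,-1)]
def g(q): return np.ravel([proj(C[n],W(*q[:3],(a*q[3],b*q[4],.055)))-[u,v] for (n,u,v),a,b in o2])
R=least_squares(g,[.6,-.2,0,.052,.04],loss="soft_l1"); print("case",R.x); print(g(R.x).reshape(-1,2).round(1).tolist())
E
```

```text
box [0.4981185  0.31005441 0.34993193 2.13588029]
[[0.1, -0.1], [-0.4, 0.4], [-0.7, -0.4], [-1.0, -0.2], [0.1, 1.2], [0.6, 1.0], [-0.0, 1.2], [0.1, -0.9], [0.9, 0.0], [-0.2, 0.2], [-0.6, 0.9], [-1.6, -0.7], [0.6, 0.1], [0.6, -0.8]]
case [ 0.5821907  -0.11760365 -0.14831207  0.05277003  0.0403025 ]
[[-0.3, 0.3], [-0.9, -0.3], [-0.2, 0.1], [0.1, 0.1], [-0.4, -0.4], [0.3, -0.1], [-0.6, -0.2], [-0.4, 0.0]]
```

```bash
cat >> h.py <<'E'
def ground(c,u,v,z=0):
    T=c["world_from_camera"]; d=T[:3,:3]@np.array([(u-c["cx"])/c["fx"],-(v-c["cy"])/c["fy"],-1]); o=T[:3,3]
    return o+d*(z-o[2])/d[2]
def go(target,xang):
    """target tcp, world angle (deg) of tool x, tool down -> row numbers from measured pose"""
    from cell import telemetry
    from scipy.spatial.transform import Rotation as Ro
    o=telemetry.get_obs(); R=Ro.from_quat(o["orientation"]); a=np.radians(xang)
    X=np.array([np.cos(a),np.sin(a),0]);Z=np.array([0,0,-1.]);Y=np.cross(Z,X)
    Rt=Ro.from_matrix(np.stack([X,Y,Z],1))
    t=R.inv().apply(np.array(target)-o["tcp_pos"])/.15; w=(R.inv()*Rt).as_rotvec()/(np.pi/4)
    print(o["time_s"],"tcp",o["tcp_pos"].round(4),"shift",t.round(3),"turn",w.round(3),"F",o["force"].round(1),"op",round(o["opening"],4))
def box2w(b,p): return W(*b,p)
E
python3 - <<'E'
from h import *
C=pickle.load(open("C.pkl","rb"))
s,d=C["scene"],C["side"]
print("bottle base",ground(s,202,84)); b=ground(s,202,80)
for z in(.15,.2,.25,.3): print(z,proj(s,[b[0],b[1],z]))
print("green box",ground(s,303,255,.02),ground(d,283,200,.02)); print("red case",ground(d,318,175),"cone",ground(s,500,262), "red2",ground(s,376,205))
B=(.498,.310,.35)
p=W(*B,(.118,0,.080)); print(p); go(p,-69.95)
E
```

```text
bottle base [ 0.28618739 -0.44833463  0.        ]
0.15 [193.04854017  27.70296889]
0.2 [189.60628694   7.59232462]
0.25 [185.8890377  -14.12492627]
0.3 [181.86246792 -37.64931773]
green box [0.53813547 0.10184866 0.02      ] [0.53253346 0.08821471 0.02      ]
red case [0.63071177 0.19070812 0.        ] cone [0.29987735 0.38332927 0.        ] red2 [0.33489365 0.13287217 0.        ]
[0.60884598 0.35046194 0.08      ]
0.25 tcp [ 0.2643 -0.5937  0.231 ] shift [-4.816 -4.658  1.009] turn [0.    0.001 0.088] F [-0.1 -0.7 -0.1] op 0.0857
```

```bash
python3 -m creep '[[-0.4,-1,-0.25,0,0,0.088,1],[-0.4,-1,-0.25,0,0,0.088,1],[-0.4,-1,-0.25,0,0,0.088,1],[-0.4,-1,-0.25,0,0,0.088,1],[-0.4,-1,-0.25,0,0,0.088,1],[-0.4,-1,-0.25,0,0,0.088,1]]' 30
python3 -m creep '[[-1,-1,0,0,0,0,1],[-1,-1,0,0,0,0,1],[-1,-1,0,0,0,0,1],[-1,-1,0,0,0,0,1],[-1,-1,0,0,0,0,1],[-1,-1,0,0,0,0,1]]'
python3 -c "
from h import *
go(W(.498,.310,.35,(.130,0,.080)),-69.95)"
```

```text
time_s: 0.75
tcp_pos: [0.3786, -0.4767, 0.2695]
orientation: [0.82, -0.572, 0.0, 0.0]
force: [-0.9, 0.1, -0.4]
opening: 0.0121
time_s: 1.25
tcp_pos: [0.4677, -0.2814, 0.2685]
orientation: [0.82, -0.573, -0.001, -0.001]
force: [0.4, 0.3, -0.2]
opening: 0.0001
1.25 tcp [ 0.4677 -0.2814  0.2685] shift [-3.628 -2.413  1.264] turn [-0.001  0.002  0.002] F [ 0.4  0.3 -0.2] op 0.0001
```

```bash
for i in 1; do python3 -m creep '[[-1,-0.8,0,0,0,0,1],[-1,-0.8,0,0,0,0,1],[-1,-0.8,0,0,0,0,1],[-1,-0.8,0,0,0,0,1],[-1,-0.8,0,0,0,0,1],[-1,-0.8,0,0,0,0,1]]'; done
python3 -m creep '[[-1,-0.8,0,0,0,0,1],[-1,-0.8,0,0,0,0,1],[-1,-0.8,0,0,0,0,1],[-1,-0.8,0,0,0,0,1],[-1,-0.8,0,0,0,0,1],[-1,-0.8,0,0,0,0,1]]'
python3 -m creep '[[-1,-0.8,0,0,0,0,1],[-1,-0.8,0,0,0,0,1],[-1,-0.8,0,0,0,0,1],[-1,-0.8,0,0,0,0,1],[-1,-0.8,0,0,0,0,1],[-1,-0.8,0,0,0,0,1]]'
python3 -c "
from h import *
go(W(.498,.310,.35,(.130,0,.080)),-69.95)"
```

```text
time_s: 1.75
tcp_pos: [0.5288, -0.1006, 0.2685]
orientation: [0.82, -0.572, -0.0, -0.0]
force: [-0.5, 0.5, -1.1]
opening: 0.0001
time_s: 2.25
tcp_pos: [0.5907, 0.0813, 0.2682]
orientation: [0.82, -0.572, -0.0, -0.0]
force: [-1.4, -0.2, -0.6]
opening: -0.0001
time_s: 2.75
tcp_pos: [0.6521, 0.2633, 0.2677]
orientation: [0.82, -0.573, -0.0, -0.0]
force: [-0.6, -0.2, -0.8]
opening: -0.0001
2.75 tcp [0.6521 0.2633 0.2677] shift [-0.644 -0.009  1.252] turn [-0.001  0.001  0.002] F [-0.6 -0.2 -0.8] op -0.0001
```

```bash
python3 -m creep '[[-0.644,0,0,0,0,0,1],[-0.644,0,0,0,0,0,1],[-0.644,0,0,0,0,0,1],[-0.644,0,0.6,0,0,0,1],[-0.644,0,0.6,0,0,0,1],[-0.644,0,0.6,0,0,0,1],[-0.644,0,0.6,0,0,0,1]]'
python3 -m creep '[[0,0,0.65,0,0,0,1],[0,0,0.65,0,0,0,1],[0,0,0.65,0,0,0,1],[0,0,0.65,0,0,0,1],[0,0,0.65,0,0,0,1]]'
python3 - <<'E'
from h import *
from cell import camera
import cv2
go(W(.498,.310,.35,(.104,0,.080)),-69.95)
a=camera("scene")["frame"][225:405,340:520];b=camera("side")["frame"][50:230,200:380]
cv2.imwrite("pics/p1.png",cv2.resize(np.hstack([a,b]),(800,400),interpolation=cv2.INTER_CUBIC))
E
```

```text
time_s: 3.33
tcp_pos: [0.6163, 0.3487, 0.1759]
orientation: [0.819, -0.574, -0.001, 0.003]
force: [0.9, -0.5, 0.3]
opening: -0.0002
time_s: 3.75
tcp_pos: [0.6186, 0.351, 0.0831]
orientation: [0.819, -0.574, 0.0, -0.0]
force: [0.6, -0.4, 0.4]
opening: 0.0001
3.75 tcp [0.6186 0.351  0.0831] shift [-0.019  0.156  0.021] turn [-0.001  0.    -0.001] F [ 0.6 -0.4  0.4] op 0.0001
```

View pics/p1.png

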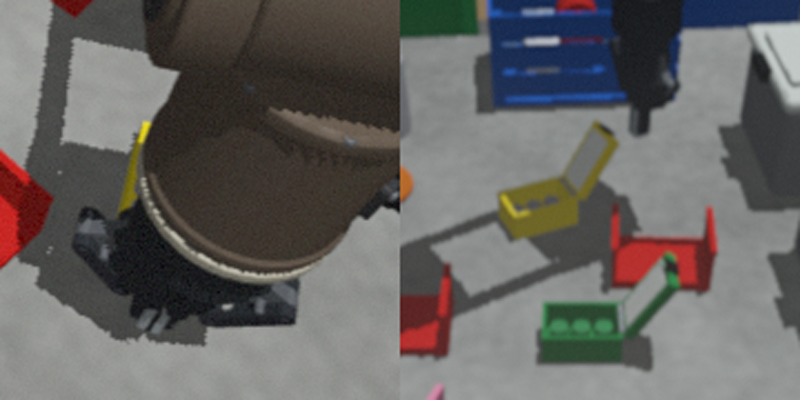

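```bash
python3 -m creep '[[0,0.1,0,0,0,0,1],[0,0.14,0,0,0,0,1],[0,0.17,0,0,0,0,1],[0,0.2,-0.025,0,0,0,1],[0,0.23,-0.045,0,0,0,1],[0,0.27,-0.065,0,0,0,1],[0,0.3,-0.08,0,0,0,1],[0,0.34,-0.095,0,0,0,1],[0,0.37,-0.105,0,0,0,1],[0,0.41,-0.115,0,0,0,1],[0,0.45,-0.127,0,0,0,1],[0,0.48,-0.127,0,0,0,1],[0,0.51,-0.123,0,0,0,1],[0,0.54,-0.118,0,0,0,1],[0,0.57,-0.113,0,0,0,1],[0,0.61,-0.106,0,0,0,1],[0,0.61,-0.106,0,0,0,1]]'
python3 - <<'E'
from h import *
from cell import camera
import cv2
go(W(.498,.310,.35,(.0357,0,.083)),-69.95)
a=camera("scene")["frame"][225:405,340:520];b=camera("side")["frame"][50:230,200:380]
cv2.imwrite("pics/p2.png",cv2.resize(np.hstack([a,b]),(800,400),interpolation=cv2.INTER_CUBIC))
E
```

```text
time_s: 5.27
tcp_pos: [0.5301, 0.3193, 0.0967]
orientation: [0.819, -0.573, -0.0, 0.001]
force: [0.3, 0.7, -0.3]
opening: -0.0005
5.2667 tcp [0.5301 0.3193 0.0967] shift [-0.015 -0.016  0.092] turn [ 0.002 -0.    -0.   ] F [ 0.3  0.7 -0.3] op -0.0005
```

View pics/p2.png

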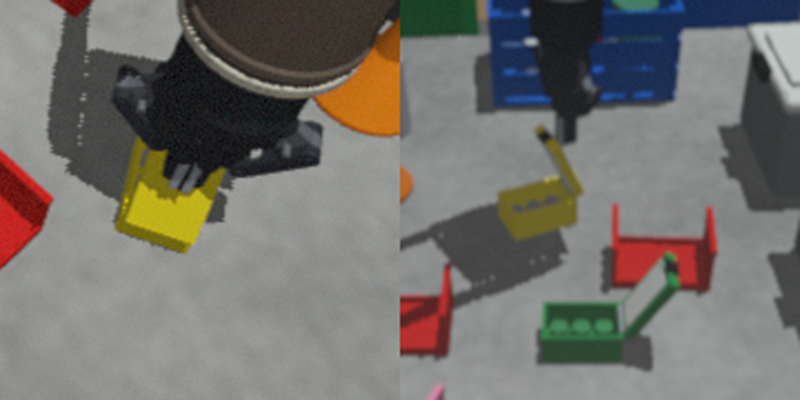

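```bash
python3 -m creep '[[0,0.04,0.015,0,0,0,1],[0,0.08,0.03,0,0,0,1],[0,0.12,0.045,0,0,0,1],[0,0.16,0.066,0,0,0,1],[0,0.19,0.09,0,0,0,1],[0,0.22,0.115,0,0,0,1],[0,0.25,0.15,0,0,0,1],[0,0.28,0.19,0,0,0,1],[0,0.3,0.22,0,0,0,1],[0,0.32,0.25,0,0,0,1],[0,0.34,0.28,0,0,0,1],[0,0.35,0.3,0,0,0,1],[0,0.35,0.315,0,0,0,1],[0,0.35,0.325,0,0,0,1],[0,0.35,0.33,0,0,0,1],[0,0.35,0.33,0,0,0,1]]'
python3 - <<'E'
from h import *
from cell import camera
import cv2
go(W(.498,.310,.35,(-.014,0,.046)),-69.95)
a=camera("scene")["frame"][225:405,340:520];b=camera("side")["frame"][50:230,200:380]
cv2.imwrite("pics/p3.png",cv2.resize(np.hstack([a,b]),(800,400),interpolation=cv2.INTER_CUBIC))
E
```

```text
time_s: 6.7
tcp_pos: [0.4824, 0.3019, 0.0476]
orientation: [0.819, -0.573, 0.0, -0.0]
force: [-0.5, 0.3, 0.7]
opening: 0.0001
6.7 tcp [0.4824 0.3019 0.0476] shift [-0.015 -0.023  0.011] turn [-0.  0. -0.] F [-0.5  0.3  0.7] op 0.0001
```

View pics/p3.png

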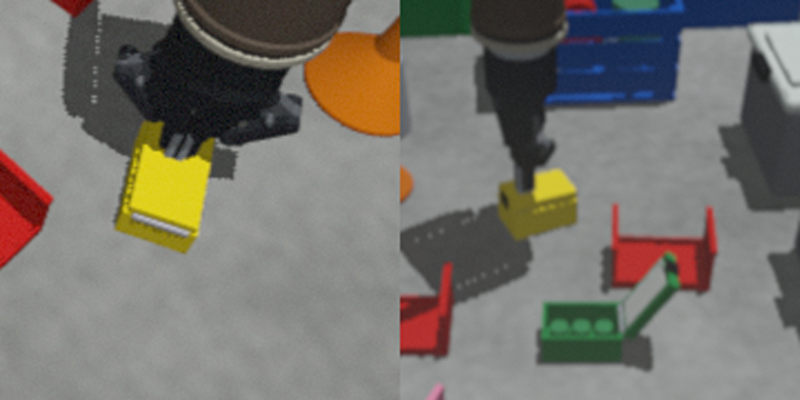

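The lid lies almost flat in both views. I'll press 2–3 mm further, then lift, open and re-measure the box.

```bash
python3 -m creep '[[0,0,0.01,0,0,0,1],[0,0,0.015,0,0,0,1],[0,0,0.015,0,0,0,1]]'
python3 -m creep '[[0,0,-0.1,0,0,0,1],[0,0,-0.3,0,0,0,-1],[0,0,-0.6,0,0,0,-1],[0,-0.9,-0.9,0,0,0,-1],[0,-0.9,-0.9,0,0,0,-1],[0,-0.9,-0.9,0,0,0,-1],[0,-0.9,-0.9,0,0,0,-1],[0,-0.9,-0.9,0,0,0,-1],[0,-0.9,-0.9,0,0,0,-1]]'
python3 - <<'E'
from h import *
from cell import camera
import cv2
a=camera("scene")["frame"];b=camera("side")["frame"]
cv2.imwrite("pics/s4.png",a);cv2.imwrite("pics/d4.png",b)
a=a[265:365,380:460];b=b[90:190,230:310]
cv2.imwrite("pics/p4.png",cv2.resize(np.hstack([a,b]),(800,500),interpolation=cv2.INTER_CUBIC))
E
```

```text
time_s: 7.05
tcp_pos: [0.4824, 0.3019, 0.0458]
orientation: [0.819, -0.573, 0.0, -0.0]
force: [-1.1, -0.2, 9.0]
opening: -0.0004
time_s: 7.8
tcp_pos: [0.6095, 0.3481, 0.1802]
orientation: [0.819, -0.573, 0.0, -0.0]
force: [-0.4, -0.4, -0.2]
opening: 0.0852
```

View pics/p4.png

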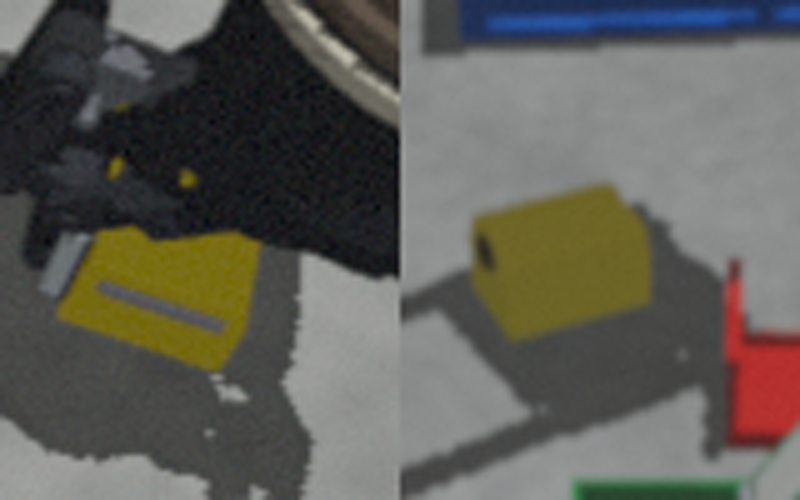

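Pressing met 9 N at z=45.8 mm, so the lid is shut. The box's bottom corners in side are unchanged within 1 px. I'll grasp now.

```bash
python3 - <<'E'
from h import *
C=pickle.load(open("C.pkl","rb"))
B=(.498,.310,.35)
for u,v,p in((112,341,(-.04,-.027,0)),(250,300,(.04,-.027,0))):
    print(proj(C["side"],W(*B,p)),230+(u+.5)/5-.5,90+(v+.5)/5-.5)
go(W(*B,(0,0,.012)),-69.95)
E
```

```text
[251.7171992  158.16834239] 252.0 157.8
[279.53596156 150.42241868] 279.6 149.6
7.9 tcp [0.6078 0.3476 0.1796] shift [-0.016  0.771  1.119] turn [ 0.003 -0.    -0.   ] F [-0.1 -0.1 -0.3] op 0.0855
```

```bash
python3 -m creep '[[-0.016,0.771,0,0,0,0,-1],[-0.016,0.771,0,0,0,0,-1],[-0.016,0.771,0,0,0,0,-1],[-0.016,0.771,0,0,0,0,-1],[-0.016,0.771,0.4,0,0,0,-1],[-0.016,0.771,0.6,0,0,0,-1],[-0.016,0.771,0.7,0,0,0,-1],[-0.016,0.771,0.7,0,0,0,-1]]'
python3 - <<'E'
from h import *
from cell import camera
import cv2
go(W(.498,.310,.35,(0,0,.012)),-69.95)
a=camera("wrist")["frame"];b=camera("side")["frame"][60:200,190:330]
cv2.imwrite("pics/p5.png",np.hstack([cv2.resize(a,(400,300)),cv2.resize(b,(300,300),interpolation=cv2.INTER_CUBIC)]))
E
```

```text
time_s: 8.57
tcp_pos: [0.4956, 0.3087, 0.0711]
orientation: [0.819, -0.573, -0.002, 0.004]
force: [-1.8, -1.2, -0.0]
opening: 0.0854
8.5667 tcp [0.4956 0.3087 0.0711] shift [-0.003 -0.021  0.394] turn [ 0.01  -0.002  0.   ] F [-1.8 -1.2 -0. ] op 0.0854
```

View pics/p5.png

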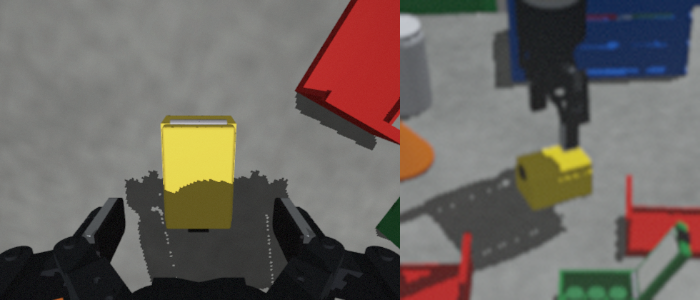

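Wrist view: the box (x 162–236, y 116–230) sits centred between the fingers and is aligned with them. Descending and gripping.

```bash
python3 -m creep '[[0,-0.01,0.2,0,0,0,-1],[0,-0.01,0.3,0,0,0,-1],[0,-0.01,0.37,0,0,0,-1],[0,-0.01,0.385,0,0,0,-1],[0,-0.01,0.385,0,0,0,-1],[0,-0.01,0.385,0,0,0,0.3],[0,-0.01,0.385,0,0,0,1],[0,-0.01,0.385,0,0,0,1],[0,-0.01,0.385,0,0,0,1],[0,-0.01,0.385,0,0,0,1],[0,-0.01,0.385,0,0,0,1],[0,-0.01,0.385,0,0,0,1]]' 45
python3 - <<'E'
from h import *
from cell import camera
import cv2
go(W(.498,.310,.35,(0,0,.012)),-69.95)
a=camera("wrist")["frame"];b=camera("side")["frame"][60:200,190:330]
cv2.imwrite("pics/p6.png",np.hstack([cv2.resize(a,(400,300)),cv2.resize(b,(300,300),interpolation=cv2.INTER_CUBIC)]))
E
```

```text
time_s: 9.67
tcp_pos: [0.5016, 0.3115, 0.0191]
orientation: [0.819, -0.573, 0.0, -0.001]
force: [-1.9, -1.6, 11.8]
opening: 0.0528
9.6667 tcp [0.5016 0.3115 0.0191] shift [0.001 0.026 0.047] turn [-0.002  0.    -0.   ] F [-1.9 -1.6 11.8] op 0.0528
```

View pics/p6.png

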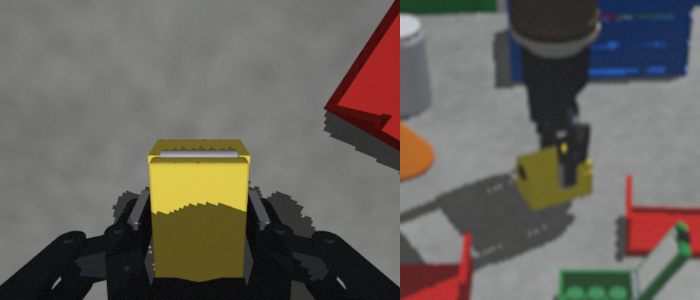

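The grip closed at 52.8 mm, but the tip sits high at z=19 mm. I'll regrip about 7 mm lower for more pad overlap.

```bash
python3 -m creep '[[0,0,0,0,0,0,-1],[0,0,0,0,0,0,-1],[0,0,0,0,0,0,-1],[0,0.02,0.045,0,0,0,-1],[0,0.02,0.045,0,0,0,-1],[0,0.02,0.045,0,0,0,-1],[0,0.02,0.045,0,0,0,0.2],[0,0.02,0.045,0,0,0,1],[0,0.02,0.045,0,0,0,1],[0,0.02,0.045,0,0,0,1],[0,0.02,0.045,0,0,0,1],[0,0.02,0.045,0,0,0,1]]' 45
python3 -m creep '[[0,0,-0.05,0,0,0,1],[0,0,-0.2,0,0,0,1],[0,0,-0.4,0,0,0,1],[0,0,-0.7,0,0,0,1],[0,0,-0.7,0,0,0,1],[0,0,-0.7,0,0,0,1]]'
python3 - <<'E'
from h import *
from cell import camera
import cv2
CA=(.5822,-.1176,-.1483)
go((CA[0],CA[1],.12),-90+np.degrees(CA[2]))
a=camera("wrist")["frame"];b=camera("side")["frame"][30:170,190:330]
cv2.imwrite("pics/p7.png",np.hstack([cv2.resize(a,(400,300)),cv2.resize(b,(300,300),interpolation=cv2.INTER_CUBIC)]))
E
```

```text
time_s: 10.77
tcp_pos: [0.4982, 0.3103, 0.0112]
orientation: [0.819, -0.573, 0.0, -0.0]
force: [-1.2, -0.2, 5.6]
opening: 0.0531
time_s: 11.27
tcp_pos: [0.4997, 0.311, 0.1188]
orientation: [0.819, -0.573, 0.001, -0.002]
force: [0.5, -1.1, -2.7]
opening: 0.0528
11.2667 tcp [0.4997 0.311  0.1188] shift [ 2.873  0.462 -0.013] turn [-0.006  0.002  0.634] F [ 0.5 -1.1 -2.7] op 0.0528
```

View pics/p7.png

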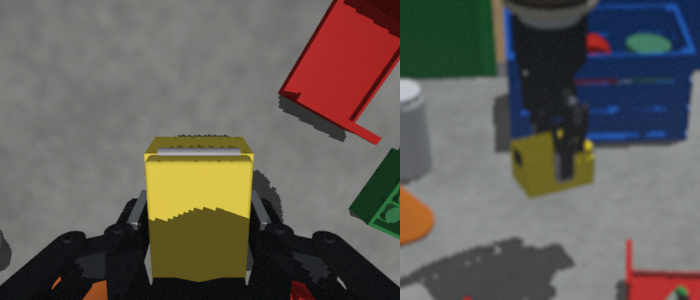

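```bash
python3 -m creep '[[0,0,-0.8,0,0,0,1],[0,0,-0.8,0,0,0,1],[0,0,-0.8,0,0,0,1],[0.3,0,-0.8,0,0,0,1],[0.6,0,-0.8,0,0,0,1],[1,0,-0.8,0,0,0,1],[1,0,-0.8,0,0,0,1],[1,0,-0.8,0,0,0,1]]'
python3 -m creep '[[0.25,0.05,0,0,0,0.1,1],[0.5,0.1,0,0,0,0.2,1],[0.75,0.15,0,0,0,0.3,1],[1,0.2,0,0,0,0.4,1],[1,0.2,0,0,0,0.634,1],[1,0.2,0,0,0,0.634,1],[1,0.2,0,0,0,0.634,1],[1,0.2,0,0,0,0.634,1]]'
python3 -c "
from h import *
CA=(.5822,-.1176,-.1483)
go((CA[0],CA[1],.12),-90+np.degrees(CA[2]))"
```

```text
time_s: 12.03
tcp_pos: [0.5501, 0.1647, 0.234]
orientation: [0.818, -0.575, -0.0, 0.001]
force: [-0.2, -0.4, -2.4]
opening: 0.053
time_s: 12.7
tcp_pos: [0.572, 0.0182, 0.2344]
orientation: [-0.654, 0.757, 0.001, -0.001]
force: [-0.2, 0.7, -1.6]
opening: 0.0529
12.7 tcp [0.572  0.0182 0.2344] shift [ 0.886 -0.201  0.763] turn [ 0.003 -0.     0.003] F [-0.2  0.7 -1.6] op 0.0529
```

```bash
python3 -m creep '[[0.3,-0.06,0,0,0,0,1],[0.6,-0.12,0,0,0,0,1],[0.886,-0.2,0,0,0,0,1],[0.886,-0.2,0,0,0,0,1],[0.886,-0.2,0.3,0,0,0,1],[0.886,-0.2,0.6,0,0,0,1],[0.886,-0.2,0.76,0,0,0,1],[0.886,-0.2,0.76,0,0,0,1],[0.886,-0.2,0.76,0,0,0,1]]'
python3 - <<'E'
from h import *
from cell import camera
import cv2
CA=(.5822,-.1176,-.1483)
go((CA[0],CA[1],.015),-90+np.degrees(CA[2]))
a=camera("scene")["frame"][120:260,130:270];b=camera("side")["frame"][170:310,255:395]
cv2.imwrite("pics/p8.png",cv2.resize(np.hstack([a,b]),(800,400),interpolation=cv2.INTER_CUBIC))
E
```

```text
time_s: 13.45
tcp_pos: [0.5816, -0.1169, 0.1207]
orientation: [-0.654, 0.757, 0.002, -0.001]
force: [0.1, -0.1, -1.8]
opening: 0.0527
13.45 tcp [ 0.5816 -0.1169  0.1207] shift [ 0.004 -0.007  0.705] turn [0.005 0.001 0.003] F [ 0.1 -0.1 -1.8] op 0.0527
```

View pics/p8.png

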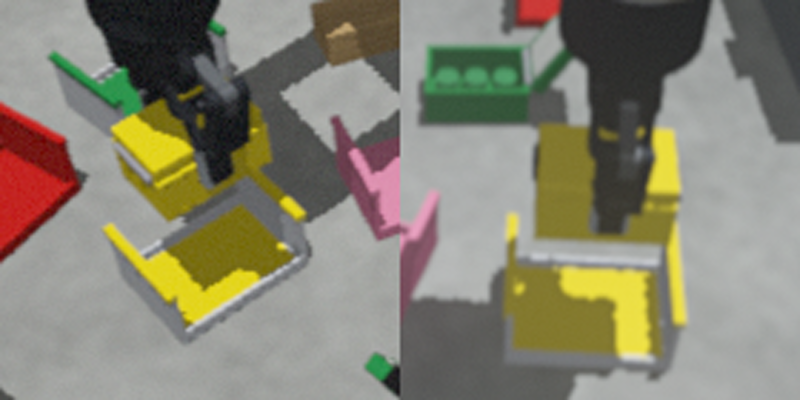

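```bash
python3 - <<'E'
from h import *
from cell import camera
import cv2
c=camera("side"); C=pickle.load(open("C.pkl","rb"))["side"]
for off in(0,-.004):
  print(off,[((proj(C,W(.5816,-.1169,-.1483,(off+a*.04,-.027,z))) ).round(1)).tolist() for a in(-1,1) for z in(.1097,.1437)])
b=c["frame"][200:270,290:370]
cv2.imwrite("pics/p9.png",cv2.resize(b,(800,700)[:2],fx=10,fy=10,interpolation=cv2.INTER_CUBIC)[:600])
E
```

```text
0 [[300.7, 254.4], [301.8, 241.4], [348.4, 256.8], [351.4, 243.9]]
-0.004 [[298.3, 254.3], [299.3, 241.3], [346.0, 256.7], [348.9, 243.7]]
```

View pics/p9.png

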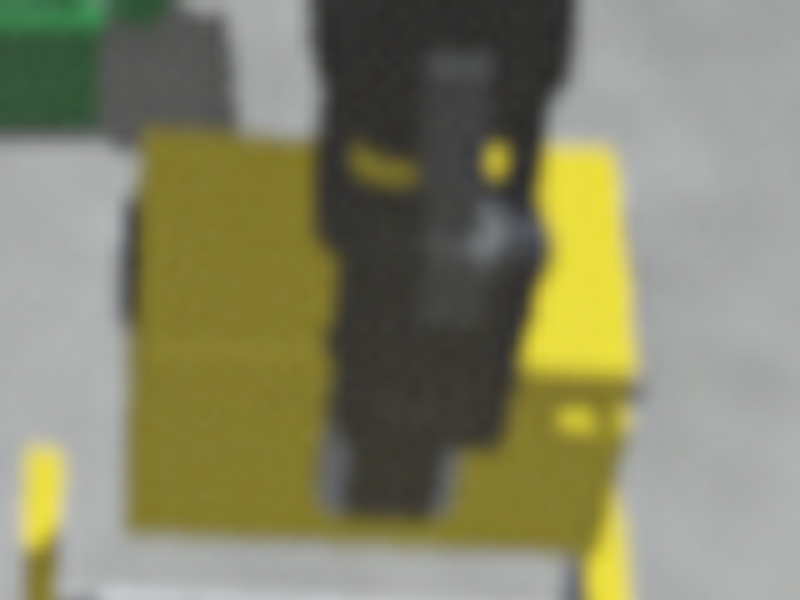

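Box bottom corners in side are at (302.6,252.3) and (348.9,254.4), against a prediction of (300.7,254.4) and (348.4,256.8). It's centred within about 2 mm of the case axis, so I'll lower it.

```bash
python3 -m creep '[[0,0,0.15,0,0,0,1],[0,0,0.3,0,0,0,1],[0,0,0.42,0,0,0,1],[0,0,0.5,0,0,0,1],[0,0,0.54,0,0,0,1],[0,0,0.54,0,0,0,1]]'
python3 -m creep '[[0,0,0.04,0,0,0,1],[0,0,0.08,0,0,0,1],[0,0,0.11,0,0,0,1],[0,0,0.13,0,0,0,1],[0,0,0.14,0,0,0,1],[0,0,0.14,0,0,0,1]]'
python3 - <<'E'
from h import *
from cell import camera
import cv2
CA=(.5822,-.1176,-.1483)
go((CA[0],CA[1],.015),-90+np.degrees(CA[2]))
a=camera("scene")["frame"][140:260,140:260];b=camera("side")["frame"][210:330,265:385]
cv2.imwrite("pics/p10.png",cv2.resize(np.hstack([a,b]),(800,400),interpolation=cv2.INTER_CUBIC))
E
```

```text
time_s: 14.1
tcp_pos: [0.583, -0.1177, 0.041]
orientation: [-0.653, 0.757, 0.0, -0.0]
force: [-0.0, 0.2, -2.9]
opening: 0.0532
time_s: 14.6
tcp_pos: [0.5826, -0.1177, 0.0196]
orientation: [-0.653, 0.758, 0.0, -0.0]
force: [-0.3, -0.6, -3.3]
opening: 0.0532
14.6 tcp [ 0.5826 -0.1177  0.0196] shift [-0.001  0.003  0.031] turn [0.001 0.    0.   ] F [-0.3 -0.6 -3.3] op 0.0532
```

View pics/p10.png

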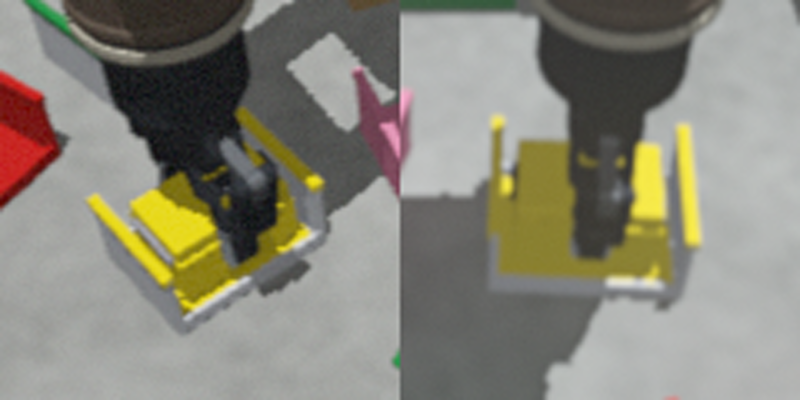

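```bash
python3 -m creep '[[0,0,0.01,0,0,0,1],[0,0,0.02,0,0,0,1],[0,0,0.025,0,0,0,1],[0,0,0.025,0,0,0,1],[0,0,0.025,0,0,0,1]]'
python3 -m creep '[[0,0,0.005,0,0,0,1],[0,0,0.01,0,0,0,1],[0,0,0.01,0,0,0,1],[0,0,0.01,0,0,0,1]]'
```

```text
time_s: 15.12
tcp_pos: [0.5827, -0.1178, 0.0161]
orientation: [-0.653, 0.758, 0.0, -0.0]
force: [-0.5, 0.7, -2.6]
opening: 0.0529
time_s: 15.45
tcp_pos: [0.5828, -0.1178, 0.0152]
orientation: [-0.653, 0.758, -0.0, 0.0]
force: [-2.7, 1.0, 7.2]
opening: 0.0531
```

The box touched down exactly where predicted (TCP 15.2 mm, 7 N). Holding briefly, then releasing.

```bash
python3 -m creep '[[0,0,0.003,0,0,0,1],[0,0,0.003,0,0,0,1],[0,0,0.003,0,0,0,1],[0,0,0,0,0,0,0],[0,0,0,0,0,0,-1],[0,0,0,0,0,0,-1],[0,0,0,0,0,0,-1],[0,0,0,0,0,0,-1],[0,0,0,0,0,0,-1]]'
python3 -m creep '[[0,0,-0.1,0,0,0,-1],[0,0,-0.25,0,0,0,-1],[0,0,-0.5,0,0,0,-1],[0,0,-0.8,0,0,0,-1],[0,0,-1,0,0,0,-1],[0,0,-1,0,0,0,-1],[0,0,-1,0,0,0,-1]]'
python3 -m creep '[[0,0.5,-0.5,0,0,0,-1],[0,1,-0.5,0,0,0,-1],[0,1,-0.5,0,0,0,-1],[0,1,-0.5,0,0,0,-1],[0,1,-0.5,0,0,0,-1],[0,1,-0.5,0,0,0,-1],[0,1,-0.5,0,0,0,-1]]'
python3 - <<'E'
from h import *
from cell import camera
import cv2
A=camera("scene")["frame"];B=camera("side")["frame"]
cv2.imwrite("pics/p11a.png",np.hstack([A,B])[::, ::][:, :]) if 0 else None
a=A[140:260,140:260];b=B[210:330,265:385]
cv2.imwrite("pics/p11.png",cv2.resize(np.hstack([a,b]),(800,400),interpolation=cv2.INTER_CUBIC))
cv2.imwrite("pics/d11.png",B)
E
```

```text
time_s: 16.2
tcp_pos: [0.5827, -0.1178, 0.0146]
orientation: [-0.653, 0.758, 0.0, -0.0]
force: [-0.5, -0.1, 0.2]
opening: 0.0854
time_s: 16.78
tcp_pos: [0.584, -0.1181, 0.1669]
orientation: [-0.653, 0.758, -0.002, 0.001]
force: [-0.1, 0.1, -1.7]
opening: 0.0854
time_s: 17.37
tcp_pos: [0.4347, -0.0957, 0.2393]
orientation: [-0.653, 0.758, -0.0, 0.0]
force: [0.6, 0.2, 0.7]
opening: 0.0855
```

View pics/p11.png

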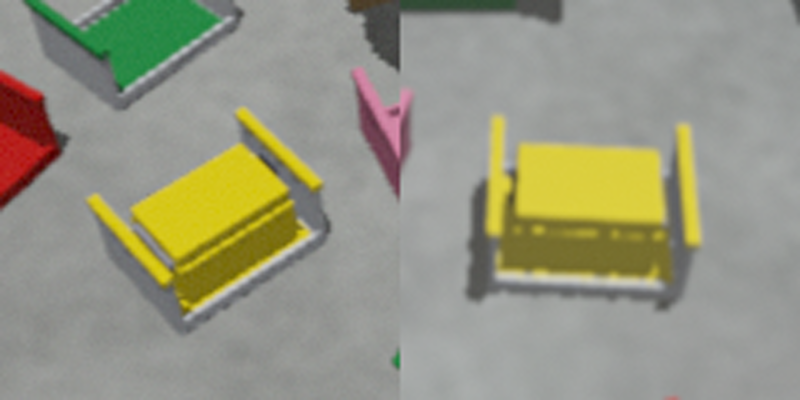

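View pics/d11.png

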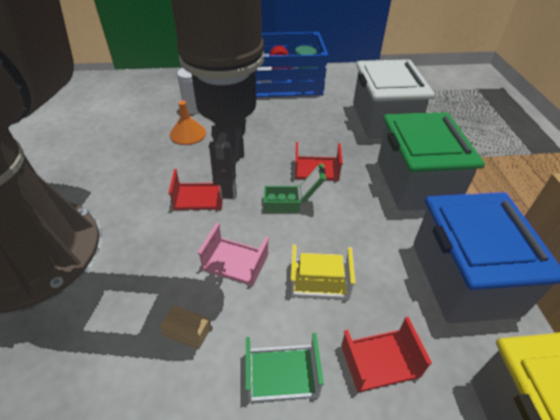

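Both crops show the box flat in the case with its lid parallel to the rim. The green box is unchanged at (283,198) in side. One numeric check, then I'll hand in.

```bash
python3 - <<'E'
from h import *
from cell import order,telemetry
C=pickle.load(open("C.pkl","rb"))["side"]
px=[((118,143),(-.04,.025)),((260,150),(.04,.025)),((265,222),(.04,-.025)),((114,217),(-.04,-.025))]
ob=[(265+(u+.5)/3.333-.5,210+(v+.5)/3.333-.5) for (u,v),_ in px]
f=lambda q:np.ravel([proj(C,W(*q[:3],(a,b,q[3])))-o for (_,(a,b)),o in zip(px,ob)])
R=least_squares(f,[.58,-.118,-.148,.05]);print(R.x.round(4),np.abs(f(R.x)).max().round(2))
o=telemetry.get_obs();print(o["time_s"],o["force"].round(1),np.abs(o["qd"]).max().round(4))
print(order.job_done())
E
```

```text
[ 0.5815 -0.1198 -0.1464  0.0531] 0.47
17.4667 [ 0.1 -0.6  0.3] 0.007
the job is handed in; nothing more can be done
None
```

I folded the yellow box's lid shut, lowered the box to the floor of the yellow-marked aluminium case, let go, backed off and handed the job in at about 17.5 s. The hand-in reports no verdict.

**Lid:** the last push met 9 N with the fingertips at 45.8 mm, against the 46 mm height of a shut box. After release the lid looked flat in both views.

**Placing:** the box touched the case floor with about 7 N while still gripped, at the height I expected.

**Final fit from the side camera:**
| | Position x, y (m) | Yaw (rad) |
|---|---|---|
| Box | 0.5815, -0.120 | -0.146 |
| Case | 0.582, -0.118 | -0.148 |

The centre is about 2 mm off and the yaw difference about 0.002 rad.

**Disagreement:** the same fit put the lid top at 53 mm where 50 mm was expected. That one-camera estimate is uncertain by a few millimetres. The touchdown force and the flat lid suggest the box is seated.

**Green box:** it looked unmoved, at about (283,198) in the side view before and after, though I compared it only by eye.

**Regrip:** the first grip sat too high, so I opened and regripped about 7 mm lower before lifting.

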